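# Pull the power module from the bench test dock

## Task

Unplug the power module from the test dock: draw the locking pin all the way out by its knob and lay it in the notches of the pin rest at the dock's side. Then grip the module and rock it side to side, towards and away from the pin rest, so that its tight blades walk out of the socket one side at a time; the dock only stands by its own weight, so do not lift it off its mat, and leave the other things on the bench where they are. Finish while still holding the module: upright, still, straight above its socket and just clear of the socket and the cheeks, no more than a few centimetres up.

Things in the scene. Friction and masses are not known exactly. Their poses are not given: they have to be found in the camera images.
- dock_mat: Thin black rubber mat, 170 x 215 x 4 mm, fixed on the bench; the dock stands on it. Origin at the centre of its underside, on the bench top. Its axes are also those of the dock and of the points socket, cheeks and pin_rest: z up, x along the locking pin towards its knob (roughly away from the robot), y towards the pin rest.
- dock (a joint): How far the dock is lifted off its mat (m), 0 while it stands. The dock (2.1 kg; grey enclosure 120 x 165 mm with socket, two cheeks, pin rest on its +y side and a low strip of jacks on its -y side; top of the enclosure 22 mm above the bench) cannot shift sideways, but it rises when pulled up with more than about 20 N.
- socket (a point): Centre of the top face of the black socket, 42 mm above the bench; the module's foot sits on it. Slots for two blades at y = +18 and -18 mm. A spring grips each blade with about 15 N of drag: a straight pull needs about 30 N and lifts the dock, raising one side over the other as pivot about half. A blade leaves its spring 12 mm up, its slot 14 mm up.
- module: Power module: ribbed aluminium housing on a black foot, 36 (x) x 56 (y) x 56 mm high, 0.24 to 0.39 kg, two copper blades 14 mm long below. Origin at the centre of the foot's underside, z up; seated, it lies at the socket point with the dock's axes. Grip its flat y faces (56 mm apart, 20 to 56 mm above the origin). In the socket it can tilt about 0.18 rad about x either way before it binds.
- module_left (a point): Point on the foot's underside over the blade at y = +18 mm of the module (side of the pin rest).
- module_right (a point): Point on the foot's underside over the blade at y = -18 mm of the module.
- lock_pin: Loose steel locking pin, 60 g. Origin at the tip, x along its axis to the knob (any roll). Shank 8 mm diameter, 57 mm long; collar 14 mm diameter to 60 mm; ribbed metal knob 16 mm diameter from 66 to 96 mm. At the start level through cheeks and module, tip at x = -30 mm of the dock, axis 8.5 mm above the socket point, collar by the +x cheek; it is out once drawn about 60 mm along +x.
- pin_collar (a point): Point on the pin's axis at the tip side of its collar, 57 mm from the tip.
- pin_rest (a point): Axis of the parked pin, midway between the rest's two notched plates, 56 mm above the bench. Plates at x = -20 and +20 mm of it, 5 mm thick; notches open upwards, 12 mm wide, floor 4 mm below this point, widening to about 20 mm at the tops 14 mm above. Parked, the pin lies along x in both notches, knob to +x, collar just beyond the +x plate: tip 28 mm (22 to 34) to the -x side.
- multimeter: Red hand-held multimeter, 185 x 88 x 48 mm, lying on the bench. Origin at the centre of its underside.
- spray_can: White spray can, 54 mm in diameter, 190 mm tall. Origin at the centre of its underside.
- fuse_tray: Black open tray of fuses, 110 x 75 x 24 mm. Origin at the centre of its underside.
- screwdriver: Screwdriver with a red handle, about 200 mm long, lying on the bench near the multimeter. Origin on the bench under its middle.
- cheeks (a point): Point midway between the tops of the two upright aluminium cheeks, 62 mm above the bench, 20 mm above the socket point. The cheeks are 36 mm wide along y, 8 mm thick, with inner faces at x = +18.5 and -18.5 mm and outer faces at +26.5 and -26.5 mm; the module's foot stands between them with 1.5 mm play. The pin's 11 mm bores run along x through both, 10 mm below this point.

How it is judged:
By the outcome, as a careful person would: the job done as asked, in the order asked, and still so for the second after the job is handed in, while the arm keeps its last pose, push and grip.
It also fails if it takes over 53 s, if anything falls off the work surface, if the arm or the gripper's body presses on something with over 40 N, if the wrist force passes 120 N, or if a joint passes its speed limit or range.

## Robot

A 6-joint arm with a two-finger parallel gripper is mounted at the origin on the work surface. World frame = base frame: x ahead of the robot, y to its left, z up, the work surface at z = 0. Lengths are in m, angles in rad, forces in N, time in s.
With the tool pointing down it reaches from about 0.3 to 0.775 m from the base axis. Payload 14.6 kg.
Tool frame: the origin (TCP) lies between the finger pads; the fingertips stand 14 mm ahead of it and the grasp point (between the pads) lies 5 mm behind it; z points along the fingers, y is the line along which they close (so a half turn about z gives the same grasp; the last joint's range is limited). The gripper opens to 94 mm and grips with 3 to 60 N. Pads are 16 mm wide; open, the fingers measure 119 mm over their backs; the gripper's body (75 mm by 177 mm) begins 78 mm behind the grasp point.
Start: joints at [-1.315, 0.3, 1.521, -0, 1.321, -0.067], TCP at [0.174, -0.522, 0.183] pointing down, gripper open.
Joint ranges: [-3.03, 3.03], [-0.79, 2.21], [0.23, 2.52], [-1.04, 4.18], [0, 3.07], [-2.55, 2.55]. Speed limits (rad/s): [2.22, 2.22, 2.57, 3.14, 3.14, 3.14].

## Interface

Orientations are given as [roll, pitch, yaw] about the fixed x, y, z axes, in that order (R = Rz(yaw) Ry(pitch) Rx(roll)).
In Python, from station import ctrl gives the robot as it stands. The module is installed in compiled form; this text tells all that it offers.
- The arm moves only by the tool move_arm, never from a script. Its argument "targets" is a list of rows, each a list of 7 numbers: the opening, from -1 (shut) to 1 (fully open), then the shift along the tool's x, y, z in units of 50 mm (1.0 is 50 mm), then the turn, a rotation vector about the tool's x, y, z in rad. A call has 1 to 12 rows; each row is the pose to reach, as a shift and turn from the pose commanded when the call began, along the tool's axes at that moment; what a row does not reach only later rows make up. A row lasts 1/10 s, in which the tool goes at most 50 mm and 8.59 degrees, less where a joint would pass 70% of its speed; a pose out of reach is approached as far as the arm can. A call with a gripper value outside its range is refused whole. The fingers move at their own pace and stop on an object; "grip_force" is the grip in N (left out, the last holds). Time passes only in rows, so rows that repeat a pose let the fingers close. It gives the time, the measured TCP pose, the force, the opening and the grip force at its end, in the units of the state.
- ctrl.get_obs(): the state, without advancing time (a new reading comes with each control period).
- ctrl.camera(name): name is "scene" or "top" or "wrist"; returns (picture, depth): 384x512x3 uint8, red, green, blue; 384x512 float32, m along the optical axis (not along the pixel's ray), 0 where there is no reading.
- ctrl.camera_params(name): a dict with "intrinsics" (3x3 intrinsics, pixels), "k1" (the pictures are not rectified: a ray, as slopes to the right and down, at radius r is drawn at 1 + k1 r^2 times it, then the intrinsics apply), "rvec" (rotation vector, rad) and "tvec" (3), from world to camera coordinates, as OpenCV has them; the wrist camera has in their place "T_tool_cam" (4x4, takes a point from camera to tool coordinates, whose origin is the TCP and whose axes are the flange's). Camera axes: x right, y down, z forward; pixel columns grow to the right and rows downward; lengths in m; the calibration is good to about 2 mm. A picture is of the moment at which its call begins: read the wrist's pose just before it. camera_params takes no time and is no camera call.
- ctrl.hand_in(): hands the job in; it is judged then, once.
Trained networks look in the newest picture that a camera, given by its name, has taken for a name from the list of things; names that differ only in an ending like _2 or _b are one class to them, and where a whole thing is asked for, a point or a joint stands for the part that bears it (a point fixed in the world has none). Each returns a list of dicts, best first, with "score" (0 to 1); they miss things now and then, are a little off and sometimes report something else, mostly with a low value. They report only what shows in the picture. A call takes as long as a camera call.
- ctrl.cut_out(camera, target): "region" (384x512 bool, what is visible of it) and "point" ([column, row] in pixels, amid what is visible of it).
- ctrl.tip_of(camera, target): "point" ([column, row] in pixels: a listed point, or the origin of a listed thing).
The state is a dict: "time_s": time; "qpos": joint angles; "joint_vel": joint speeds; "tau": joint torques, N m; "ee_pos": TCP position; "eef_rot": TCP orientation; "force": force on the tool from outside, world axes, zero at the start; "moment": the same for the moment, N m; "grip_width": finger opening in m; "grip_force": force on a finger pad.
Only numpy, scipy, OpenCV 4.12 (cv2) and the standard library are available. Lean on these libraries where they do the work, as an engineer would, in place of code of your own. Each camera call takes 0.05 s, during which the arm holds its last target. There are 200 camera calls.

## Working session

There is one attempt and no reset: what is moved stays moved. The work goes in short steps, Python scripts to look and compute and a tool call to move; the robot and the scene stay as the last step left them, time stands still between calls to the robot, and variables do not carry over. Pictures are saved under pics/ and viewed, at most 10 in all, crops included, and the job is handed in when it is done.

Besides the shell and the picture viewer there is one more tool, called as a command line: name --pt "numbers of a row" for each row, then --argument value for the rest. move_arm: Moves the arm, as the interface text tells. Its arguments: {"type":"object","properties":{"targets":{"type":"array"},"grip_force":{"type":"number"}},"required":["targets"]}

```bash
mkdir -p pics; cat > h.py <<'E'
import numpy as np, cv2
from scipy.spatial.transform import Rotation as R
from station import ctrl
def cam(n):
    o=ctrl.get_obs(); im,d=ctrl.camera(n); p=ctrl.camera_params(n)
    if 'rvec' in p:
        T=np.eye(4);T[:3,:3]=cv2.Rodrigues(np.array(p['rvec'],float))[0];T[:3,3]=np.ravel(p['tvec']);T=np.linalg.inv(T)
    else:
        W=np.eye(4);W[:3,:3]=R.from_euler('xyz',o['eef_rot']).as_matrix();W[:3,3]=o['ee_pos'];T=W@np.array(p['T_tool_cam'])
    return im,d,T,np.array(p['intrinsics']),p['k1']
def ray(uv,K,k1):
    x=(uv[...,0]-K[0,2])/K[0,0];y=(uv[...,1]-K[1,2])/K[1,1]
    rd=np.hypot(x,y);r=rd.copy() if hasattr(rd,'copy') else rd
    for _ in range(15): r=rd/(1+k1*r*r)
    s=1/(1+k1*r*r)
    return np.stack([x*s,y*s,np.ones_like(x)],-1)
def cloud(d,T,K,k1):
    v,u=np.mgrid[:384,:512]; P=ray(np.stack([u,v],-1).astype(float),K,k1)*d[...,None]
    P=P@T[:3,:3].T+T[:3,3]; P[d==0]=np.nan; return P
def atz(uv,z,T,K,k1):
    r=T[:3,:3]@ray(np.array(uv,float),K,k1); return T[:3,3]+r*(z-T[2,3])/r[2]
def proj(X,T,K,k1):
    c=(np.atleast_2d(X)-T[:3,3])@T[:3,:3]; x=c[:,:2]/c[:,2:]; x=x*(1+k1*(x**2).sum(1,keepdims=True)); return x@np.diag([K[0,0],K[1,1]])+K[:2,2]
def save(im,n): cv2.imwrite('pics/'+n,im[...,::-1])
E
python3 - <<'E'
from h import *
Z={'dock_mat':0,'socket':.042,'module':.042,'cheeks':.062,'pin_rest':.056,'lock_pin':.0505,'pin_collar':.0505,'module_left':.042,'module_right':.042,'multimeter':0,'spray_can':0,'fuse_tray':0,'screwdriver':0}
ims=[]
for n in('top','scene'):
    im,d,T,K,k1=cam(n); ims.append(im); print(n,T[:3,3].round(3),T[:3,2].round(2))
    for t,z in Z.items():
        for r in ctrl.tip_of(n,t)[:2]: print(t,round(r['score'],2),np.round(r['point'],1),atz(r['point'],z,T,K,k1).round(4))
    np.savez(n,im=im,d=d,T=T,K=K,k1=k1)
save(ims[0],'top.png');save(ims[1],'scene.png')
E
```

```text
top [ 0.475 -0.014  1.124] [ 0.07  0.01 -1.  ]
dock_mat 0.83 [234.4 183.6] [0.5532 0.0549 0.    ]
dock_mat 0.7 [128.4 170.7] [0.5857 0.3856 0.    ]
socket 0.63 [234.6 184.6] [0.5473 0.0517 0.042 ]
module 0.83 [237.1 185.8] [0.5439 0.0441 0.042 ]
cheeks 0.63 [229.7 182.8] [0.5509 0.0649 0.062 ]
cheeks 0.61 [232.6 184.2] [0.547  0.0563 0.062 ]
pin_rest 0.63 [204.1 175.1] [0.5723 0.1414 0.056 ]
pin_collar 0.55 [235.8 175.5] [0.5738 0.0484 0.0505]
module_left 0.73 [229.4 182.8] [0.5523 0.0673 0.042 ]
module_right 0.71 [237.8 186.6] [0.5416 0.042  0.042 ]
module_right 0.56 [237.1 186.5] [0.5418 0.0441 0.042 ]
multimeter 0.91 [373.9 216.4] [ 0.4625 -0.3753  0.    ]
multimeter 0.49 [203.1 174. ] [0.5807 0.1528 0.    ]
spray_can 0.95 [127.4 169.9] [0.5881 0.3889 0.    ]
spray_can 0.31 [233.8 185.6] [0.547  0.0566 0.    ]
screwdriver 0.68 [357.  152.7] [ 0.6582 -0.3228  0.    ]
screwdriver 0.42 [239.1 185.5] [0.5476 0.0403 0.    ]
scene [ 0.845 -0.406  0.893] [-0.33  0.42 -0.85]
dock_mat 0.74 [271.  188.6] [0.545 0.053 0.   ]
dock_mat 0.46 [212.  320.8] [ 0.6514 -0.3195  0.    ]
socket 0.96 [273.9 178.5] [0.5459 0.0626 0.042 ]
module 0.97 [272.6 180.3] [0.5466 0.0557 0.042 ]
cheeks 0.61 [271.  177.9] [0.5456 0.0483 0.062 ]
pin_rest 0.41 [273.2 180.6] [0.5534 0.0483 0.056 ]
lock_pin 0.3 [304.7 105.9] [0.4643 0.3342 0.0505]
pin_collar 0.55 [276.6 177.4] [0.5526 0.0654 0.0505]
pin_collar 0.54 [282.  189.5] [0.5869 0.043  0.0505]
module_left 0.79 [277.  177.2] [0.5501 0.0713 0.042 ]
module_right 0.68 [266.1 189.5] [0.5503 0.021  0.042 ]
module_right 0.63 [134.8 293.3] [ 0.4806 -0.3866  0.042 ]
multimeter 0.8 [134.7 294.4] [ 0.4644 -0.3876  0.    ]
spray_can 0.57 [343.4 122.4] [0.5793 0.3946 0.    ]
spray_can 0.3 [271.  190.5] [ 0.5488  0.048  -0.    ]
fuse_tray 0.8 [302.7 108.3] [0.4424 0.3656 0.    ]
fuse_tray 0.16 [301.3 166.1] [0.5691 0.1708 0.    ]
screwdriver 0.91 [214.7 323.5] [ 0.6602 -0.3201  0.    ]
```

View pics/top.png

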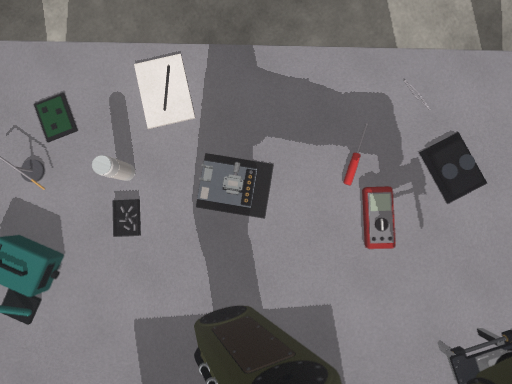

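View pics/scene.png

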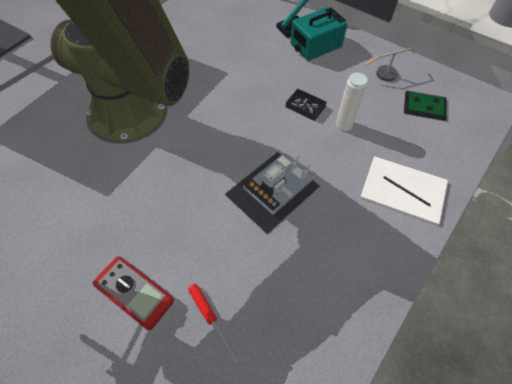

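The dock sits around column 235, row 185 in the top view, with the jacks on the right (‑y) and the knob at about (237,167). Next I'll move the wrist camera over it.

```bash
cat >> h.py <<'E'
def todo(p,rpy):
    """shift (units) and rotvec from present pose to world pose"""
    o=ctrl.get_obs(); A=R.from_euler('xyz',o['eef_rot']); B=R.from_euler('xyz',rpy)
    print('shift',(A.inv().apply(np.array(p)-o['ee_pos'])/.05).round(3),'turn',(A.inv()*B).as_rotvec().round(4))
E
python3 - <<'E'
from h import *
o=ctrl.get_obs();print({k:np.round(v,3) for k,v in o.items()})
print(np.round(ctrl.camera_params('wrist')['T_tool_cam'],3), ctrl.camera_params('wrist')['intrinsics'])
# dock top yaw from top depth
s=np.load('top.npz');P=cloud(s['d'],s['T'],s['K'],float(s['k1']))
m=(abs(P[...,0]-.55)<.13)&(abs(P[...,1]-.06)<.16)
im=s['im'].astype(int).sum(2)
q=m&(P[...,2]<.012)&(im<130); h=m&(P[...,2]>.015)
for k in(h,): 
    r=cv2.minAreaRect(P[k][:,:2].astype(np.float32)); print(r, k.sum())
for yaw in (-.14,): todo([.47,.06,.36],[np.pi,0,yaw+np.pi/2]); todo([.47,.06,.36],[np.pi,0,yaw-np.pi/2]);todo([.47,.06,.36],[np.pi,0,yaw])
E
```

```text
{'time_s': np.float64(1.4), 'qpos': array([-1.315,  0.3  ,  1.521, -0.   ,  1.321, -0.067]), 'joint_vel': array([ 0.   , -0.001,  0.001,  0.001, -0.001, -0.   ]), 'tau': array([-0.0000e+00, -5.3166e+01, -3.5292e+01,  7.1000e-02,  2.1000e-02,
       -0.0000e+00]), 'ee_pos': array([ 0.174, -0.522,  0.183]), 'eef_rot': array([3.142, 0.   , 0.323]), 'force': array([-0.332,  0.124, -0.921]), 'moment': array([ 0.028,  0.013, -0.094]), 'grip_force': np.float64(0.0), 'grip_width': np.float64(0.094)}
[[ 0.    -0.959 -0.284  0.083]
 [ 1.     0.    -0.    -0.001]
 [ 0.    -0.284  0.959 -0.202]
 [ 0.     0.     0.     1.   ]] [[276.63699388   0.         259.48875472]
 [  0.         276.63699388 187.97629483]
 [  0.           0.           1.        ]]
((0.5539832711219788, 0.0761580541729927), (0.16499832272529602, 0.12527301907539368), 81.9334945678711) 2159
shift [ 9.295 -9.156 -3.541] turn [ 0.     0.    -1.108]
shift [ 9.295 -9.156 -3.541] turn [ 0.     -0.      2.0336]
shift [ 9.295 -9.156 -3.541] turn [0.     0.     0.4628]
```

move_arm --pt "0 10.8 -8.65 -1.3 0 0 0.46" --pt "0 10.8 -8.65 -1.3 0 0 0.46" --pt "0 10.8 -8.65 -1.3 0 0 0.46" --pt "0 10.8 -8.65 -1.3 0 0 0.46" --pt "0 10.8 -8.65 -1.3 0 0 0.46" --pt "0 10.8 -8.65 -1.3 0 0 0.46" --pt "0 10.8 -8.65 -1.3 0 0 0.46" --pt "0 10.8 -8.65 -1.3 0 0 0.46" --pt "0 10.8 -8.65 -1.3 0 0 0.46" --pt "0 10.8 -8.65 -1.3 0 0 0.46" --pt "0 10.8 -8.65 -1.3 0 0 0.46" --pt "0 10.8 -8.65 -1.3 0 0 0.46"

```text
time_s: 2.6
ee_pos: [0.4958, -0.0225, 0.239]
eef_rot: [3.142, -0.001, -0.137]
force: [0.5, -0.2, -0.6]
grip_width: 0.047
grip_force: 0.0
```

```bash
python3 -c "
from h import *
todo([.55,.06,.25],[np.pi,0,-.14])"
```

```text
shift [ 0.849 -1.782 -0.22 ] turn [ 0.     -0.0006  0.003 ]
```

move_arm --pt "0 0.85 -1.78 -0.2 0 0 0" --pt "0 0.85 -1.78 -0.2 0 0 0" --pt "0 0.85 -1.78 -0.2 0 0 0" --pt "0 0.85 -1.78 -0.2 0 0 0" --pt "0 0.85 -1.78 -0.2 0 0 0"

```text
time_s: 3.1
ee_pos: [0.5489, 0.057, 0.2485]
eef_rot: [3.141, 0.0, -0.138]
force: [0.1, -1.0, -0.0]
grip_width: 0.0471
grip_force: 0.0
```

```bash
python3 - <<'E'
from h import *
Z={'dock_mat':0,'socket':.042,'module':.042,'cheeks':.062,'pin_rest':.056,'lock_pin':.0505,'pin_collar':.0505,'module_left':.042,'module_right':.042}
print(ctrl.get_obs()['ee_pos'])
im,d,T,K,k1=cam('wrist'); np.savez('w1',im=im,d=d,T=T,K=K,k1=k1)
for t,z in Z.items():
    for r in ctrl.tip_of('wrist',t)[:1]: print(t,round(r['score'],2),np.round(r['point'],1),atz(r['point'],z,T,K,k1).round(4))
save(im,'w1.png')
P=cloud(d,T,K,k1); z=P[...,2]
print('bench z',np.nanmedian(z[350:,:]),np.nanmedian(z[:,:40]))
m=(abs(P[...,0]-.55)<.14)&(abs(P[...,1]-.06)<.16)
for lo,hi in((.018,.026),(.093,.103)):
    k=m&(z>lo)&(z<hi); print(lo,k.sum(),np.median(z[k]),cv2.minAreaRect(P[k][:,:2].astype(np.float32)),cv2.fitLine(P[k][:,:2].astype(np.float32),2,0,.01,.01).ravel())
dk=m&(im.sum(2)<110)&(z<.012); print(dk.sum(),cv2.minAreaRect(P[dk][:,:2].astype(np.float32)))
E
```

```text
[0.54885565 0.05698874 0.24845711]
dock_mat 0.74 [262.9 162.6] [0.541  0.0538 0.    ]
socket 0.63 [263.7 165.4] [0.545  0.0525 0.042 ]
module 0.56 [259.9 161.6] [0.5515 0.0574 0.042 ]
cheeks 0.86 [260.8 165.2] [0.5501 0.0563 0.062 ]
pin_rest 0.84 [203.2 150.2] [0.5819 0.1352 0.056 ]
pin_collar 0.66 [263.1 148.7] [0.5713 0.0499 0.0505]
module_left 0.81 [249.2 163.2] [0.5513 0.0736 0.042 ]
module_right 0.72 [275.5 164.3] [0.5442 0.0347 0.042 ]
bench z 0.397169571396315 0.0010685607489054616
0.018 4453 0.022005855310949396 ((0.551762580871582, 0.07567917555570602), (0.16579534113407135, 0.11884042620658875), 82.01085662841797) [ 0.55911094 -0.82909286  0.5591444   0.09809668]
0.093 1000 0.09774272196543729 ((0.5496938228607178, 0.05343564599752426), (0.055412407964468, 0.03549455106258392), 82.29966735839844) [0.15156646 0.98844707 0.55021125 0.05343957]
0 ((0.0, 0.0), (0.0, 0.0), 0.0)
```

View pics/w1.png

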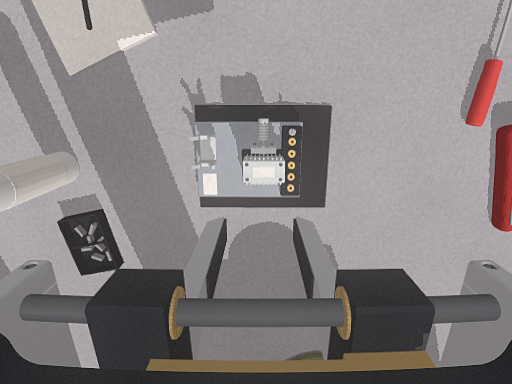

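The wrist picture shows the dock clearly: module at (263,172), knob at (264,130), rest plates at (205,140–165), jacks at (291,130–187). Its yaw is about ‑0.137. Next I'll measure in dock axes.

```bash
python3 - <<'E'
from h import *
s=np.load('w1.npz');P=cloud(s['d'],s['T'],s['K'],float(s['k1']))
y=-.137; O=np.array([.5497,.0534]); Rz=np.array([[np.cos(y),np.sin(y)],[-np.sin(y),np.cos(y)]])
D=P.copy(); D[...,:2]=(P[...,:2]-O)@Rz.T
def st(n,k): 
    q=D[k]; print(n,k.sum(),'min',np.percentile(q,2,0).round(4),'max',np.percentile(q,98,0).round(4),'med',np.median(q,0).round(4))
x,yy,z=D[...,0],D[...,1],D[...,2]
st('module',(abs(x)<.03)&(abs(yy)<.04)&(z>.09))
k=(x>.036)&(x<.075)&(abs(yy)<.02)&(z>.04); st('knob',k); st('knobtop',k&(z>.055))
st('cheek+',(x>.0195)&(x<.03)&(abs(yy)<.025)&(z>.057))
st('cheek-',(x<-.0195)&(x>-.03)&(abs(yy)<.025)&(z>.057))
r=(yy>.05)&(yy<.13)&(abs(x)<.07)&(z>.035)
st('rest',r); 
xs=np.histogram(x[r],np.arange(-.06,.07,.005));print(xs)
for a,b in((-.05,0.0),(0.0,.06)): st('plate',r&(x>a)&(x<b)&(z>.06))
r=(yy>.05)&(yy<.13)&(abs(x)<.07)&(z>.062)
im=s['im'].copy(); im=cv2.resize(im[95:215,180:320],None,fx=5,fy=5,interpolation=cv2.INTER_CUBIC); save(im,'w1c.png')
E
```

```text
module 26247 min [-0.0079 -0.0381  0.0978] max [0.0292 0.0385 0.4042] med [ 0.0202 -0.0018  0.3895]
knob 233 min [ 0.0366 -0.0073  0.0528] max [0.0641 0.0069 0.0596] med [ 0.0506 -0.0001  0.0572]
knobtop 189 min [ 0.0367 -0.0072  0.0553] max [0.0641 0.0054 0.0597] med [ 0.0507 -0.0002  0.0576]
cheek+ 8301 min [ 0.0199 -0.024   0.3751] max [0.0291 0.024  0.4042] med [ 0.0232 -0.0021  0.3861]
cheek- 28 min [-0.0269 -0.0163  0.0594] max [-0.0246  0.0157  0.0633] med [-0.0259  0.0019  0.0616]
rest 9082 min [-0.0081  0.0505  0.0664] max [0.0324 0.0842 0.4063] med [0.0226 0.0766 0.3849]
(array([   0,    0,    0,    0,    0,    0,    0,    0,   17,   99,  202,
        397,  545,  521,  534,  523, 2979, 2057, 1090,   65,   53,    0,
          0,    0,    0]), array([-6.00000000e-02, -5.50000000e-02, -5.00000000e-02, -4.50000000e-02,
       -4.00000000e-02, -3.50000000e-02, -3.00000000e-02, -2.50000000e-02,
       -2.00000000e-02, -1.50000000e-02, -1.00000000e-02, -5.00000000e-03,
       -2.77555756e-17,  5.00000000e-03,  1.00000000e-02,  1.50000000e-02,
        2.00000000e-02,  2.50000000e-02,  3.00000000e-02,  3.50000000e-02,
        4.00000000e-02,  4.50000000e-02,  5.00000000e-02,  5.50000000e-02,
        6.00000000e-02,  6.50000000e-02]))
plate 688 min [-0.0153  0.0758  0.0672] max [-2.000e-04  9.500e-02  3.819e-01] med [-0.0045  0.0772  0.3735]
plate 8256 min [0.0017 0.0505 0.3695] max [0.0323 0.0828 0.4064] med [0.0233 0.0763 0.3855]
```

View pics/w1c.png

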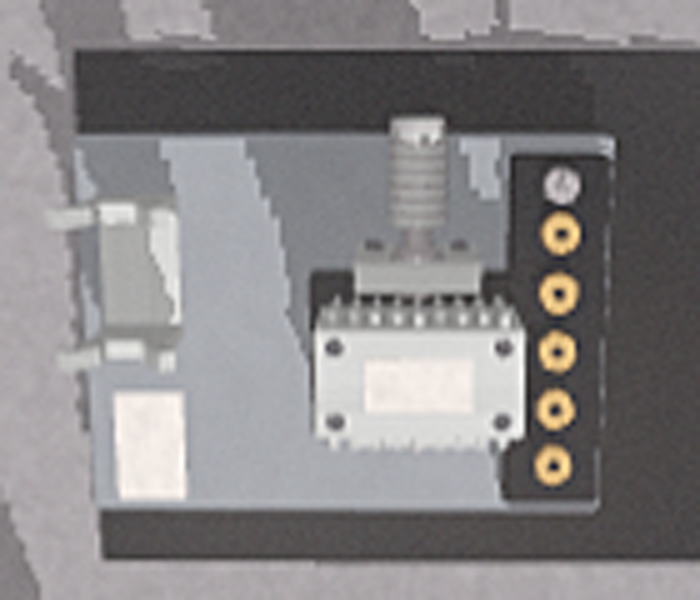

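The crop shows the knob (418,170), and the rest plates near rows 210 and 350 at columns 45–180. Filtering out the gripper points now.

```bash
python3 - <<'E'
from h import *
s=np.load('w1.npz');P=cloud(s['d'],s['T'],s['K'],float(s['k1']))
y=-.137; O=np.array([.5497,.0534]); Rz=np.array([[np.cos(y),np.sin(y)],[-np.sin(y),np.cos(y)]])
D=P.copy(); D[...,:2]=(P[...,:2]-O)@Rz.T
r=(D[...,1]>.04)&(D[...,1]<.14)&(abs(D[...,0])<.07)&(D[...,2]>.03)&(D[...,2]<.12)
vv,uu=np.where(r); print(vv.min(),vv.max(),uu.min(),uu.max())
for v in range(vv.min(),vv.max()+1,1):
    print(v,' '.join('%d:%d,%d,%d'%(u,*(D[v,u]*1000)) for u in uu[vv==v]))
E
```

```text
134 169 189 215
134 198:41,96,31 199:41,95,32 200:41,93,32 201:41,92,31 203:41,89,30 204:41,87,32 205:41,86,32 206:41,84,31 207:41,83,31 208:41,82,30 209:41,80,33 210:41,78,31 211:41,77,32 212:41,76,30 213:41,74,31 214:41,72,31
135 196:41,96,46 197:41,95,46 198:41,93,45 199:41,92,46 200:41,90,47 201:41,89,45 202:41,88,45 203:41,86,46 204:41,84,47 205:41,83,46 206:41,82,45 207:41,81,44 208:41,79,44 209:41,77,45 210:41,76,46 211:41,74,45 212:41,73,45 213:40,72,40 214:39,72,32
136 194:41,96,59 195:41,95,60 196:41,92,62 197:41,92,59 198:41,90,59 199:40,90,52 200:40,89,51 201:40,88,52 202:40,86,51 203:40,85,51 204:40,84,51 205:40,82,51 206:40,80,52 207:41,78,59 208:41,76,60 209:41,75,57 210:41,74,59 211:40,73,56 212:40,72,49 213:39,72,41 214:38,72,31
137 189:41,101,69 190:41,99,69 191:41,98,70 192:40,97,68 193:40,95,68 194:40,95,66 195:40,93,65 196:40,92,63 197:40,91,62 198:39,91,59 199:39,91,52 200:39,89,52 201:39,88,52 202:39,86,52 203:38,85,50 204:39,84,51 205:38,82,50 206:39,81,51 207:40,77,63 208:40,75,66 209:40,73,70 210:41,71,72 211:40,70,70 212:40,69,69 213:40,68,67 214:36,72,32
1
[... 2091 characters left out ...]
8:0,92,64 199:0,91,62 200:-1,90,58 201:-3,90,52 202:-3,89,51 203:-3,88,50 204:-3,86,52 205:-3,84,51 206:-3,83,51 207:-3,81,52 208:-1,78,61 209:0,76,64 210:0,74,67 211:0,72,70 212:0,71,69 213:0,70,69 214:0,68,69
167 191:0,101,68 192:0,99,69 193:0,98,70 194:0,96,69 195:-1,96,67 196:-1,94,67 197:-1,93,66 198:-2,92,63 199:-2,91,61 200:-3,90,58 208:-3,79,59 209:-1,76,65 210:-1,74,67 211:0,72,70 212:0,71,70 213:0,70,69 214:-1,68,68
168 191:-2,101,67 192:-2,100,68 193:-2,98,70 194:-2,97,69 195:-2,95,69 196:-2,94,67 197:-3,94,63 198:-3,92,63 209:-3,76,65 210:-2,74,67 211:-2,72,70 212:-2,71,71 213:-2,70,69 214:-2,68,69
169 192:-4,100,67 193:-3,98,70 194:-3,97,69 211:-4,73,68 212:-3,71,70 213:-3,70,70
```

```bash
cat >> h.py <<'E'
YAW=-.137; O=np.array([.5497,.0534])
def dk(x,y,z):
    c,s=np.cos(YAW),np.sin(YAW); return [O[0]+c*x-s*y,O[1]+s*x+c*y,z]
def show():
    o=ctrl.get_obs(); p=o['ee_pos']; q=np.array(p[:2])-O; c,s=np.cos(YAW),np.sin(YAW)
    print('dock',np.round([(c*q[0]+s*q[1])*1e3,(-s*q[0]+c*q[1])*1e3,p[2]*1e3],1),'rpy',np.round(o['eef_rot'],4),'F',np.round(o['force'],1),'M',np.round(o['moment'],2),'grip',round(o['grip_width'],4),round(o['grip_force'],1),o['time_s'])
E
python3 -c "
from h import *
show();todo(dk(.051,0,.0455),[np.pi,0,YAW])"
```

```text
dock [ -1.    4.1 248.6] rpy [-3.1416e+00 -1.0000e-04 -1.3740e-01] F [ 0.7 -0.4  0. ] M [0.06 0.01 0.05] grip 0.0471 0.0 3.6
shift [1.041 0.082 4.062] turn [-0.     -0.0001 -0.0004]
```

move_arm --pt "-0.2 0.5 0.08 0.5 0 0 0" --pt "-0.2 1.04 0.08 1.2 0 0 0" --pt "-0.2 1.04 0.08 2.0 0 0 0" --pt "-0.2 1.04 0.08 2.7 0 0 0" --pt "-0.2 1.04 0.08 3.3 0 0 0" --pt "-0.2 1.04 0.08 3.8 0 0 0" --pt "-0.2 1.04 0.08 4.06 0 0 0" --pt "-0.2 1.04 0.08 4.06 0 0 0" --pt "-0.2 1.04 0.08 4.06 0 0 0"

```text
time_s: 4.5
ee_pos: [0.6008, 0.0467, 0.0466]
eef_rot: [-3.141, -0.001, -0.137]
force: [0.2, 0.1, -0.1]
grip_width: 0.0376
grip_force: 0.0
```

```bash
python3 - <<'E'
from h import *
show();im,d,T,K,k1=cam('wrist'); save(im,'w2.png');show()
P=cloud(d,T,K,k1);D=P.copy();q=P[...,:2]-O;c,s=np.cos(YAW),np.sin(YAW)
D[...,0]=c*q[...,0]+s*q[...,1];D[...,1]=-s*q[...,0]+c*q[...,1]
k=(D[...,0]>.042)&(D[...,0]<.072)&(abs(D[...,1])<.015)&(D[...,2]>.045)&(D[...,2]<.07)
print(k.sum(),np.percentile(D[k],[2,50,98],0).round(4))
E
```

```text
dock [51.6  0.4 46.6] rpy [-3.1414e+00 -1.3000e-03 -1.3720e-01] F [ 0.2  0.1 -0.1] M [ 0.07 -0.02 -0.04] grip 0.0376 0.0 4.5
dock [51.8  0.4 47.1] rpy [-3.1412e+00 -2.2000e-03 -1.3720e-01] F [-1.3 -0.3 -0.5] M [-0.02  0.05  0.01] grip 0.0376 0.0 4.55
706 [[ 0.0428 -0.008   0.0475]
 [ 0.0557 -0.0003  0.0567]
 [ 0.0654  0.0074  0.0591]]
```

View pics/w2.png

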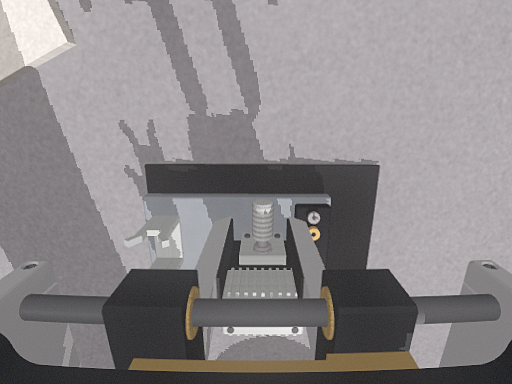

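The knob (263,220) lies centred between the fingers (225 and 305). Closing on it.

move_arm --pt "-1 0 0 0 0 0 0" --pt "-1 0 0 0 0 0 0" --pt "-1 0 0 0 0 0 0" --pt "-1 0 0 0 0 0 0" --pt "-1 0 0 0 0 0 0" --grip_force 40

```text
time_s: 5.05
ee_pos: [0.6002, 0.0467, 0.0456]
eef_rot: [-3.142, -0.0, -0.137]
force: [-0.2, 0.1, -0.9]
grip_width: 0.002
grip_force: 0.0
```

```bash
python3 -c "
from h import *
show()"
```

```text
dock [51.   0.3 45.6] rpy [-3.1416e+00 -1.0000e-04 -1.3720e-01] F [-0.2  0.1 -0.9] M [ 0.07  0.01 -0.03] grip 0.002 0.0 5.05
```

```bash
python3 - <<'E'
from h import *
show();im,d,T,K,k1=cam('wrist'); save(cv2.resize(im[130:384,100:430],None,fx=2,fy=2),'w3.png');show()
print(proj(ctrl.get_obs()['ee_pos'],T,K,k1))
P=cloud(d,T,K,k1);D=P.copy();q=P[...,:2]-O;c,s=np.cos(YAW),np.sin(YAW)
D[...,0]=c*q[...,0]+s*q[...,1];D[...,1]=-s*q[...,0]+c*q[...,1]
for v in range(195,300,6): print(v,(D[v,263]*1000).round())
E
```

```text
dock [51.   0.3 45.6] rpy [-3.1416e+00 -1.0000e-04 -1.3720e-01] F [-0.2  0.1 -0.9] M [ 0.07  0.01 -0.03] grip 0.002 0.0 5.05
dock [51.   0.3 45.6] rpy [-3.1416 -0.     -0.1372] F [-0.1  0.1 -0.3] M [0.03 0.05 0.02] grip 0.0006 0.0 5.1
[[261.1095603  215.77308032]]
195 [59. -1. 19.]
201 [65. -1. 51.]
207 [63. -1. 59.]
213 [59. -1. 59.]
219 [59. -1. 72.]
225 [58. -1. 80.]
231 [59. -1. 89.]
237 [58. -1. 97.]
243 [ 59.  -1. 105.]
249 [ 59.  -0. 112.]
255 [ 58.  -0. 118.]
261 [ 59.  -0. 124.]
267 [ 58.  -0. 128.]
273 [ 58.  -0. 134.]
279 [ 58.  -0. 139.]
285 [ 54.  -0. 138.]
291 [ 50.  -0. 137.]
297 [ 47.  -0. 138.]
```

View pics/w3.png

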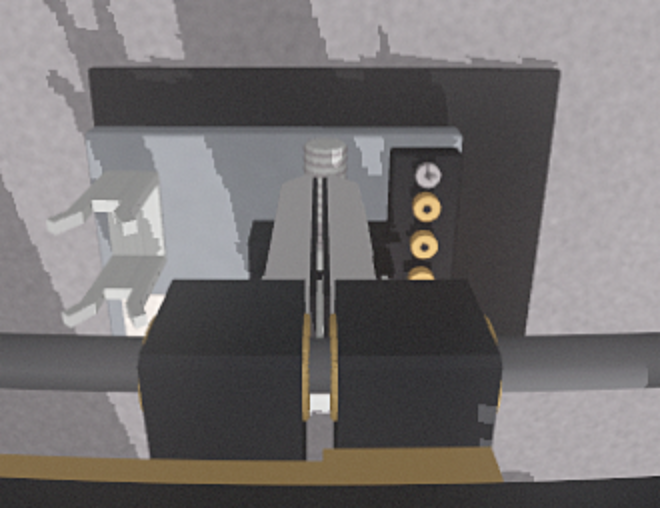

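```bash
python3 - <<'E'
from h import *
s=np.load('w1.npz');P=cloud(s['d'],s['T'],s['K'],float(s['k1']))
p=np.array([.54886,.05699,.24846]); Rt=R.from_euler('xyz',[3.1416,0,-.1374]).as_matrix()
L=(P-p)@Rt*1000
print(s['T'][:3,3])
for u in (216,219,222,225,300,304):
  print(u,[(v,*L[v,u].round().astype(int)) for v in range(212,275,6) if L[v,u,2]<120])
print(proj(p,s['T'],s['K'],float(s['k1'])),proj(p+Rt@[0,0,.014],s['T'],s['K'],float(s['k1'])))
t=np.load('top.npz');Q=cloud(t['d'],t['T'],t['K'],float(t['k1']))
q=Q[...,:2]-O;c,sn=np.cos(YAW),np.sin(YAW);x=c*q[...,0]+sn*q[...,1];y=-sn*q[...,0]+c*q[...,1]
for n,k in (('mod',(abs(x)<.015)&(abs(y)<.02)),('knob',(abs(x-.055)<.012)&(abs(y)<.004)),('dock',(abs(x)<.05)&(abs(y-.05)<.01))): print(n,k.sum(),Q[...,2][k].round(3)[:12])
E
```

```text
[0.63090683 0.04681954 0.4500821 ]
216 [(218, np.int64(9), np.int64(-31), np.int64(-25)), (224, np.int64(9), np.int64(-30), np.int64(-36)), (230, np.int64(9), np.int64(-28), np.int64(-46)), (236, np.int64(9), np.int64(-27), np.int64(-53)), (242, np.int64(7), np.int64(-26), np.int64(-58)), (248, np.int64(7), np.int64(-25), np.int64(-65)), (254, np.int64(6), np.int64(-25), np.int64(-69)), (260, np.int64(3), np.int64(-25), np.int64(-69)), (266, np.int64(-1), np.int64(-25), np.int64(-69)), (272, np.int64(-3), np.int64(-25), np.int64(-72))]
219 [(218, np.int64(9), np.int64(-29), np.int64(-26)), (224, np.int64(9), np.int64(-28), np.int64(-35)), (230, np.int64(9), np.int64(-26), np.int64(-45)), (236, np.int64(8), np.int64(-26), np.int64(-51)), (242, np.int64(7), np.int64(-25), np.int64(-57)), (248, np.int64(4), np.int64(-25), np.int64(-58)), (254, np.int64(1), np.int64(-25), np.int64(-60)), (260, np.int64(-3), np.int64(-25), np.int64(-60)), (266, np.int64(-7), np.int64(-25), np.int64(-60))]
222 [(218, np.int64(9), np.int64(-27), np.int64(-25)), (224, np.int64(8), np.int64(-26), np.int64(-33
[... 1014 characters left out ...]
 (230, np.int64(9), np.int64(26), np.int64(-46)), (236, np.int64(9), np.int64(25), np.int64(-54)), (242, np.int64(9), np.int64(24), np.int64(-61)), (248, np.int64(8), np.int64(23), np.int64(-66)), (254, np.int64(8), np.int64(22), np.int64(-72)), (260, np.int64(4), np.int64(22), np.int64(-72)), (266, np.int64(1), np.int64(22), np.int64(-74)), (272, np.int64(-2), np.int64(22), np.int64(-75))]
[[261.10559076 215.77547028]] [[261.01761816 209.37074925]]
mod 146 [0.097 0.098 0.095 0.099 0.099 0.098 0.1   0.098 0.097 0.099 0.098 0.088]
knob 20 [0.061 0.059 0.057 0.062 0.059 0.058 0.06  0.057 0.061 0.059 0.057 0.056]
dock 217 [0.021 0.02  0.023 0.022 0.022 0.026 0.026 0.026 0.018 0.02  0.021 0.023]
```

```bash
python3 - <<'E'
from h import *
s=np.load('w1.npz');P=cloud(s['d'],s['T'],s['K'],float(s['k1']))
p=np.array([.54886,.05699,.24846]); Rt=R.from_euler('xyz',[3.1416,0,-.1374]).as_matrix()
L=(P-p)@Rt*1000
for u in (60,110,150,185,260,340,380,470):
  print(u,[(v,*L[v,u].round().astype(int).tolist()) for v in range(262,384,10) if L[v,u,2]<120])
# finger left end, dense
for v in range(212,226,1): print(v,[(u,*L[v,u].round().astype(int).tolist()) for u in range(210,232,3) if L[v,u,2]<60])
E
```

```text
60 [(302, 27, -62, -135), (312, 25, -61, -137), (322, 22, -61, -137), (332, 6, -73, -126), (342, 1, -74, -126), (352, -2, -75, -127), (362, -5, -74, -129), (372, 23, -49, -155), (382, 22, -48, -157)]
110 [(282, 33, -46, -132), (292, 32, -44, -137), (302, 33, -42, -141), (312, 32, -40, -144), (322, 29, -41, -144), (332, 25, -41, -144), (342, 22, -42, -144), (352, 18, -43, -144), (362, 15, -43, -144), (372, 23, -37, -154), (382, 23, -36, -156)]
150 [(272, 33, -36, -127), (282, 33, -34, -132), (292, 32, -32, -136), (302, 32, -31, -140), (312, 32, -30, -143), (322, 28, -30, -143), (332, 25, -30, -144), (342, 23, -31, -144), (352, 19, -31, -144), (362, 18, -31, -146), (372, 24, -27, -154), (382, 23, -26, -156)]
185 [(272, 9, -36, -91), (282, 8, -34, -98), (292, 23, -26, -124), (302, 27, -23, -134), (312, 26, -23, -137), (322, 24, -23, -138), (332, 10, -26, -128), (342, 7, -26, -129), (352, 5, -26, -131), (362, 19, -21, -147), (372, 23, -19, -154), (382, 23, -18, -156)]
260 [(302, 28, -1, -134), (312, 27, -1, -137), (322, 24, -1, -138), (362, 20, -1, -147), (372, 22, -1, -152), (382, 21, -
[... 1138 characters left out ...]
 9, -31, -30), (219, 9, -29, -29), (222, 9, -27, -28), (225, 7, -25, -26)]
221 [(210, 9, -34, -31), (213, 9, -32, -32), (216, 10, -30, -33), (219, 9, -28, -31), (222, 9, -26, -31), (225, 8, -25, -29)]
222 [(210, 9, -34, -33), (213, 9, -32, -33), (216, 9, -30, -33), (219, 9, -28, -32), (222, 8, -26, -31), (225, 6, -25, -26)]
223 [(210, 9, -34, -34), (213, 9, -32, -34), (216, 9, -30, -35), (219, 9, -28, -35), (222, 8, -26, -32), (225, 6, -25, -28)]
224 [(210, 8, -34, -35), (213, 9, -32, -36), (216, 9, -30, -36), (219, 9, -28, -35), (222, 8, -26, -33), (225, 5, -25, -28)]
225 [(210, 9, -33, -39), (213, 9, -31, -38), (216, 9, -29, -38), (219, 9, -27, -38), (222, 8, -26, -35), (225, 5, -25, -28)]
```

The knob still shows beyond the closed fingertips at crop (325,160). The depth explains the miss: the real fingertips end about 23 mm behind the reported TCP instead of 14 mm ahead. The gripper body is shifted by the same 37 mm, so the grasp point lies about 42 mm behind the TCP. I'll open, go 37 mm lower, and close again.

move_arm --pt "-0.2 0 0 0 0 0 0" --pt "-0.2 0 0 0 0 0 0" --pt "-0.2 0 0 0 0 0 0" --pt "-0.2 0 0 0 0 0 0" --pt "-0.2 0 0 0.2 0 0 0" --pt "-0.2 0 0 0.4 0 0 0" --pt "-0.2 0 0 0.6 0 0 0" --pt "-0.2 0 0 0.74 0 0 0" --pt "-0.2 0 0 0.74 0 0 0"

```text
time_s: 6.0
ee_pos: [0.5995, 0.0467, 0.007]
eef_rot: [3.141, 0.002, -0.137]
force: [0.5, 0.4, 0.6]
grip_width: 0.0381
grip_force: 0.0
```

move_arm --pt "-1 0 0 0 0 0 0" --pt "-1 0 0 0 0 0 0" --pt "-1 0 0 0 0 0 0" --pt "-1 0 0 0 0 0 0" --pt "-1 0 0 0 0 0 0" --grip_force 40

```text
time_s: 6.5
ee_pos: [0.6004, 0.0467, 0.0088]
eef_rot: [-3.141, -0.001, -0.137]
force: [0.5, 0.4, 0.5]
grip_width: 0.0151
grip_force: 39.8
```

```bash
python3 -c "
from h import *
show()"
```

```text
dock [51.2  0.3  8.8] rpy [-3.1415e+00 -6.0000e-04 -1.3720e-01] F [0.5 0.4 0.5] M [ 0.03 -0.15 -0.02] grip 0.0151 39.8 6.5
```

move_arm --pt "-1 0.1 0 0 0 0 0" --pt "-1 0.22 0 0 0 0 0" --pt "-1 0.36 0 0 0 0 0" --pt "-1 0.5 0 0 0 0 0" --pt "-1 0.65 0 0 0 0 0" --pt "-1 0.8 0 0 0 0 0" --pt "-1 0.95 0 0 0 0 0" --pt "-1 1.1 0 0 0 0 0" --pt "-1 1.25 0 0 0 0 0" --pt "-1 1.36 0 0 0 0 0" --pt "-1 1.36 0 0 0 0 0"

```text
time_s: 7.6
ee_pos: [0.6681, 0.0373, 0.0084]
eef_rot: [3.142, -0.0, -0.137]
force: [0.3, 0.7, -1.4]
grip_width: 0.0151
grip_force: 39.8
```

```bash
python3 - <<'E'
from h import *
show();im,d,T,K,k1=cam('wrist'); save(cv2.resize(im[110:384,100:430],None,fx=2,fy=2),'w4.png');show()
P=cloud(d,T,K,k1);D=P.copy();q=P[...,:2]-O;c,s=np.cos(YAW),np.sin(YAW)
D[...,0]=c*q[...,0]+s*q[...,1];D[...,1]=-s*q[...,0]+c*q[...,1]
k=(D[...,0]>.03)&(D[...,0]<.14)&(abs(D[...,1])<.015)&(D[...,2]>.035)&(D[...,2]<.065)
print(k.sum(),np.percentile(D[k],[2,50,98],0).round(4))
E
```

```text
dock [119.5   0.2   8.4] rpy [ 3.1416e+00 -2.0000e-04 -1.3730e-01] F [ 0.3  0.7 -1.4] M [ 0.04 -0.02 -0.03] grip 0.0151 39.8 7.6
dock [119.1   0.2   8.3] rpy [ 3.1416e+00  2.0000e-04 -1.3720e-01] F [-0.6  0.2 -0.6] M [0.03 0.03 0.02] grip 0.0151 39.8 7.65
2332 [[ 0.0417 -0.0136  0.0396]
 [ 0.1196  0.0005  0.0548]
 [ 0.1334  0.0135  0.0635]]
```

View pics/w4.png

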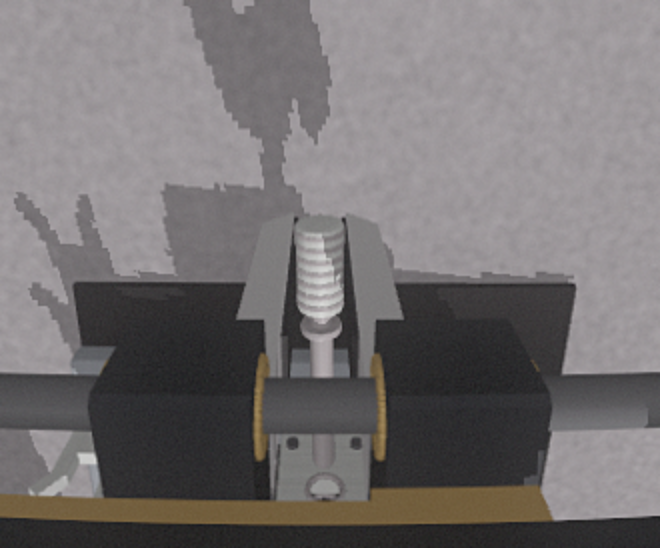

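The pin is fully out: shank end near crop (323,470), clear of the bore at (323,488). Now I'll lift it and carry it over the rest.

move_arm --pt "-1 0 0 -0.4 0 0 0" --pt "-1 0 0 -0.8 0 0 0" --pt "-1 0 -0.3 -0.8 0 0 0" --pt "-1 0 -0.7 -0.8 0 0 0" --pt "-1 -0.2 -1.1 -0.8 0 0 0" --pt "-1 -0.5 -1.45 -0.8 0 0 0" --pt "-1 -0.8 -1.69 -0.8 0 0 0" --pt "-1 -0.95 -1.69 -0.8 0 0 0" --pt "-1 -0.95 -1.69 -0.8 0 0 0" --pt "-1 -0.95 -1.69 -0.8 0 0 0" --pt "-1 -0.95 -1.69 -0.8 0 0 0"

```text
time_s: 8.75
ee_pos: [0.6325, 0.1271, 0.0483]
eef_rot: [3.142, -0.0, -0.138]
force: [0.1, 0.3, -0.9]
grip_width: 0.015
grip_force: 39.8
```

```bash
python3 - <<'E'
from h import *
im,d,T,K,k1=cam('wrist'); save(cv2.resize(im[110:384,100:430],None,fx=2,fy=2),'w5.png');show()
P=cloud(d,T,K,k1);D=P.copy();q=P[...,:2]-O;c,s=np.cos(YAW),np.sin(YAW)
D[...,0]=c*q[...,0]+s*q[...,1];D[...,1]=-s*q[...,0]+c*q[...,1]
for a,b in((-20,0),(0,20),(20,42),(42,46),(54,60),(60,70),(70,80),(80,90)):
    k=(D[...,0]>a/1e3)&(D[...,0]<b/1e3)&(abs(D[...,1]-.0845)<.009)&(D[...,2]>.075)&(D[...,2]<.105)
    if k.sum():print(a,b,k.sum(),(np.percentile(D[k],[5,50,95],0)*1e3).round(1).tolist())
E
```

```text
dock [71.9 84.3 48.3] rpy [ 3.1416  0.     -0.138 ] F [-0.1 -0.1  0.6] M [ 0.02  0.03 -0.02] grip 0.0147 39.8 8.8
-20 0 123 [[-9.5, 80.1, 89.5], [-5.0, 83.8, 92.6], [-0.6, 88.1, 93.8]]
0 20 63 [[0.4, 81.0, 91.3], [2.6, 84.5, 92.8], [5.4, 87.4, 93.9]]
20 42 173 [[30.8, 81.2, 90.3], [36.1, 84.6, 92.8], [41.3, 88.6, 94.1]]
42 46 37 [[42.1, 81.9, 91.6], [43.1, 85.2, 93.0], [44.6, 88.6, 93.9]]
54 60 114 [[55.9, 78.8, 93.7], [58.3, 85.9, 96.5], [59.8, 91.9, 98.1]]
60 70 360 [[60.4, 78.2, 93.0], [65.1, 85.2, 96.6], [69.5, 92.9, 102.3]]
70 80 414 [[70.7, 77.1, 92.7], [75.7, 84.6, 96.8], [79.8, 92.9, 101.3]]
80 90 447 [[80.3, 76.2, 85.1], [84.4, 85.2, 94.6], [86.1, 92.6, 98.5]]
```

View pics/w5.png

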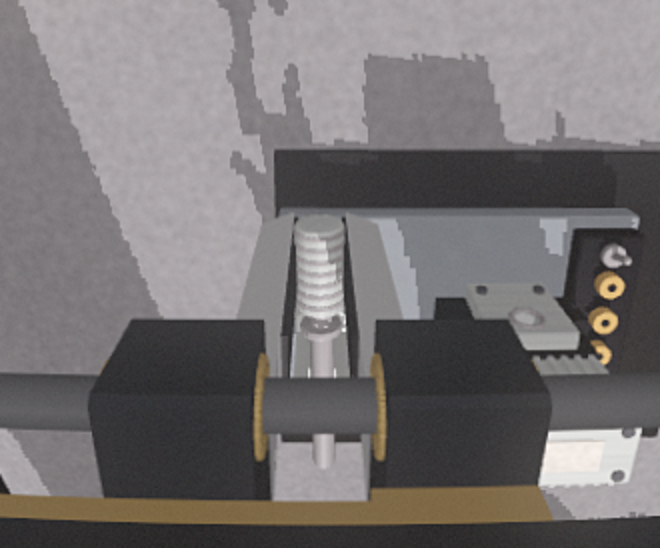

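The pin is level over the rest, with its tip at dock x ≈ ‑10 and y ≈ 84.5, as wanted. Lowering.

move_arm --pt "-1 0 0 0.15 0 0 0" --pt "-1 0 0 0.3 0 0 0" --pt "-1 0 0 0.42 0 0 0" --pt "-1 0 0 0.52 0 0 0" --pt "-1 0 0 0.6 0 0 0" --pt "-1 0 0 0.67 0 0 0" --pt "-1 0 0 0.67 0 0 0" --pt "-1 0 0 0.67 0 0 0"

```text
time_s: 9.6
ee_pos: [0.6322, 0.1276, 0.0152]
eef_rot: [-3.141, -0.0, -0.137]
force: [0.5, -0.4, -1.0]
grip_width: 0.015
grip_force: 39.8
```

```bash
python3 - <<'E'
from h import *
im,d,T,K,k1=cam('wrist');show()
P=cloud(d,T,K,k1);D=P.copy();q=P[...,:2]-O;c,s=np.cos(YAW),np.sin(YAW)
D[...,0]=c*q[...,0]+s*q[...,1];D[...,1]=-s*q[...,0]+c*q[...,1]
for a,b in((-20,0),(0,20),(20,35),(42,46),(60,70),(70,80)):
    k=(D[...,0]>a/1e3)&(D[...,0]<b/1e3)&(abs(D[...,1]-.0845)<.004)&(D[...,2]>.045)&(D[...,2]<.085)
    if k.sum():print(a,b,k.sum(),(np.percentile(D[k],[5,50,95],0)*1e3).round(1).tolist())
E
```

```text
dock [71.6 84.8 15.3] rpy [-3.1415e+00 -3.0000e-04 -1.3720e-01] F [ 0.2 -0.6 -0.1] M [ 0.01 -0.05 -0.01] grip 0.0149 39.8 9.65
-20 0 120 [[-9.8, 80.6, 56.8], [-5.0, 84.2, 59.6], [-0.8, 87.9, 60.8]]
0 20 56 [[0.5, 81.4, 58.5], [2.5, 84.3, 59.7], [5.0, 87.8, 60.6]]
20 35 71 [[30.1, 81.6, 57.8], [32.7, 85.0, 59.5], [34.8, 88.4, 60.7]]
42 46 34 [[42.1, 82.2, 58.5], [43.1, 85.0, 60.1], [45.3, 88.4, 61.2]]
60 70 185 [[60.5, 80.7, 62.4], [65.0, 84.5, 63.9], [69.5, 88.2, 65.2]]
70 80 191 [[70.8, 80.8, 62.2], [75.2, 84.5, 64.1], [79.7, 88.2, 65.3]]
```

Before releasing I'll shift 3 mm inward, so the knob overhangs less, and lower 1 mm.

move_arm --pt "-1 -0.03 0 0 0 0 0" --pt "-1 -0.06 0 0 0 0 0" --pt "-1 -0.06 0 0.015 0 0 0" --pt "-1 -0.06 0 0.02 0 0 0" --pt "-0.55 -0.06 0 0.02 0 0 0" --pt "-0.55 -0.06 0 0.02 0 0 0" --pt "-0.55 -0.06 0 0.02 0 0 0" --pt "-0.55 -0.06 0 0.02 0 0 0"

```text
time_s: 10.45
ee_pos: [0.6291, 0.128, 0.014]
eef_rot: [3.142, -0.0, -0.137]
force: [0.4, -0.0, -0.7]
grip_width: 0.0211
grip_force: 0.0
```

```bash
python3 - <<'E'
from h import *
im,d,T,K,k1=cam('wrist');show()
P=cloud(d,T,K,k1);D=P.copy();q=P[...,:2]-O;c,s=np.cos(YAW),np.sin(YAW)
D[...,0]=c*q[...,0]+s*q[...,1];D[...,1]=-s*q[...,0]+c*q[...,1]
for a,b in((-20,-5),(-5,0),(0,20),(20,35),(42,46),(60,70),(70,80),(80,90)):
    k=(D[...,0]>a/1e3)&(D[...,0]<b/1e3)&(abs(D[...,1]-.0845)<.004)&(D[...,2]>.045)&(D[...,2]<.085)
    if k.sum():print(a,b,k.sum(),(np.percentile(D[k],[5,50,95],0)*1e3).round(1).tolist())
E
```

```text
dock [68.5 84.7 14. ] rpy [ 3.1416  0.     -0.1372] F [-0.5 -0.4 -0.1] M [ 0.09 -0.05 -0.02] grip 0.0209 0.0 10.5
-20 -5 101 [[-12.7, 80.5, 56.6], [-8.7, 84.2, 59.1], [-5.3, 87.8, 60.2]]
-5 0 59 [[-4.6, 80.6, 56.2], [-2.4, 84.2, 59.0], [-0.3, 87.8, 60.4]]
0 20 27 [[0.2, 81.6, 58.1], [1.4, 84.9, 59.1], [2.7, 87.6, 60.2]]
20 35 106 [[27.9, 81.6, 57.1], [31.5, 85.0, 59.3], [34.5, 88.4, 60.5]]
42 46 68 [[43.2, 81.1, 59.0], [45.4, 84.7, 61.7], [46.0, 88.0, 63.2]]
60 70 190 [[60.4, 80.7, 61.6], [65.0, 84.5, 63.2], [69.6, 88.1, 64.4]]
70 80 187 [[70.7, 80.8, 61.5], [75.1, 84.5, 63.2], [79.4, 88.1, 64.5]]
80 90 158 [[80.5, 80.8, 51.2], [82.1, 84.5, 59.4], [82.5, 88.1, 63.7]]
```

The pin lies level and free in the notches, tip at about ‑31 mm. Now on to the module.

move_arm --pt "-0.35 0 0 0 0 0 0" --pt "-0.35 0 0 0 0 0 0" --pt "-0.35 0 0 -0.3 0 0 0" --pt "-0.35 0 0 -0.9 0 0 0" --pt "-0.35 0 0 -1.7 0 0 0" --pt "0.8 -0.5 0.5 -2.0 0 0 0" --pt "0.8 -1.0 1.2 -2.0 0 0 0" --pt "0.8 -1.36 1.7 -2.0 0 0 0" --pt "0.8 -1.36 1.7 -2.0 0 0 0" --pt "0.8 -1.36 1.7 -2.0 0 0 0" --pt "0.8 -1.36 1.7 -2.0 0 0 0" --pt "0.8 -1.36 1.7 -2.0 0 0 0"

```text
time_s: 11.7
ee_pos: [0.5506, 0.0537, 0.1141]
eef_rot: [-3.142, -0.0, -0.136]
force: [0.7, -0.4, 0.9]
grip_width: 0.0827
grip_force: 0.0
```

```bash
python3 - <<'E'
from h import *
im,d,T,K,k1=cam('wrist');show();save(im,'w6.png')
P=cloud(d,T,K,k1);D=P.copy();q=P[...,:2]-O;c,s=np.cos(YAW),np.sin(YAW)
D[...,0]=c*q[...,0]+s*q[...,1];D[...,1]=-s*q[...,0]+c*q[...,1]
k=(abs(D[...,0])<.04)&(abs(D[...,1])<.04)&(D[...,2]>.09)&(D[...,2]<.103);print(k.sum(),cv2.minAreaRect((D[k][:,:2]*1e3).astype(np.float32)))
todo(dk(0,0,.039),[np.pi,0,YAW])
for t in('dock_mat','socket'):print(t,ctrl.cut_out('wrist',t)[:1] and ctrl.tip_of('wrist',t)[:1])
E
```

```text
dock [  0.7   0.4 113.9] rpy [-3.1415e+00  2.0000e-04 -1.3640e-01] F [-0.5 -0.2  0.1] M [0.04 0.01 0.04] grip 0.0838 0.0 11.75
2459 ((-0.5663852691650391, -0.2863502502441406), (36.98114776611328, 56.14152526855469), 0.1433567851781845)
shift [-0.014  0.008  1.498] turn [-0.      0.0002  0.0006]
dock_mat [{'point': [261.2, 184.0], 'score': 0.94}]
socket [{'point': [260.7, 192.9], 'score': 0.69}]
```

View pics/w6.png

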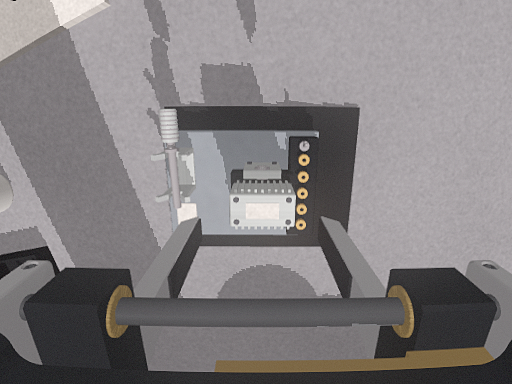

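The pin is parked at (170,105–205) and the module (262,210) sits between the fingers. Descending and gripping.

move_arm --pt "0.8 -0.02 0 0.3 0 0 0" --pt "0.8 -0.02 0 0.7 0 0 0" --pt "0.8 -0.02 0 1.1 0 0 0" --pt "0.8 -0.02 0 1.35 0 0 0" --pt "0.8 -0.02 0 1.5 0 0 0" --pt "0.8 -0.02 0 1.5 0 0 0" --pt "-0.2 -0.02 0 1.5 0 0 0" --pt "-0.2 -0.02 0 1.5 0 0 0" --pt "-0.2 -0.02 0 1.5 0 0 0" --pt "-0.2 -0.02 0 1.5 0 0 0" --pt "-0.2 -0.02 0 1.5 0 0 0" --pt "-0.2 -0.02 0 1.5 0 0 0" --grip_force 55

```text
time_s: 13.15
ee_pos: [0.5493, 0.0521, 0.0396]
eef_rot: [3.14, -0.001, -0.137]
force: [-2.9, -8.2, 5.7]
grip_width: 0.0557
grip_force: 55.0
```

```bash
python3 - <<'E'
from h import *
show()
# rock: tool pose for module tilt a (about dock x) and foot-midpoint pose; grasp height g above foot, tcp = foot + (h)
o=ctrl.get_obs(); h=o['ee_pos'][2]-.042
print('tcp minus foot height',h)
E
```

```text
dock [-0.2 -1.4 39.6] rpy [ 3.140e+00 -6.000e-04 -1.374e-01] F [-2.9 -8.2  5.7] M [-1.69  0.5  -0.08] grip 0.0557 55.0 13.15
tcp minus foot height -0.00237246796235855
```

Module held. The commanded pose is about 1.8 mm off in y, so I'll relieve that first. Then the first rock raises the left side over the right.

move_arm --pt "-0.2 0 0.035 0 0 0 0" --pt "-0.2 0 0.035 0 0 0 0" --pt "-0.2 0 0.035 -0.01 0.03 0 0" --pt "-0.2 0 0.035 -0.02 0.06 0 0" --pt "-0.2 0 0.035 -0.03 0.09 0 0" --pt "-0.2 0 0.035 -0.04 0.12 0 0" --pt "-0.2 0 0.035 -0.05 0.15 0 0" --pt "-0.2 0 0.035 -0.05 0.15 0 0" --pt "-0.2 0 0.035 -0.05 0.15 0 0"

```text
time_s: 14.05
ee_pos: [0.5494, 0.0519, 0.0431]
eef_rot: [-2.991, -0.001, -0.137]
force: [-5.8, 3.7, 17.2]
grip_width: 0.0554
grip_force: 55.0
```

```bash
cat >> h.py <<'E'
def mod():
    im,d,T,K,k1=cam('wrist')
    P=cloud(d,T,K,k1);q=P[...,:2]-O;c,s=np.cos(YAW),np.sin(YAW)
    D=np.stack([c*q[...,0]+s*q[...,1],-s*q[...,0]+c*q[...,1],P[...,2]],-1)
    k=(abs(D[...,0])<.015)&(abs(D[...,1])<.024)&(D[...,2]>.085)&(D[...,2]<.14); A=D[k]
    g=np.linalg.lstsq(np.c_[A[:,0],A[:,1],np.ones(len(A))],A[:,2],rcond=None)[0]
    a=np.arctan(g[1]); zc=g[2]; print('module tilt %.3f top z %.1f -> left %.1f right %.1f'%(a,zc*1e3,(zc-.098+.018*np.sin(a))*1e3,(zc-.098-.018*np.sin(a))*1e3), len(A))
    k=(D[...,1]>.045)&(D[...,1]<.066)&(D[...,0]>.0)&(D[...,0]<.055)&(D[...,2]>.01)&(D[...,2]<.04); print('dock top z',k.sum(),np.median(D[k][:,2]).round(4))
    show()
E
python3 -c "
from h import *
show();mod()"
```

```text
dock [-0.1 -1.5 43.1] rpy [-2.9905e+00 -1.3000e-03 -1.3710e-01] F [-5.8  3.7 17.2] M [0.68 1.26 0.11] grip 0.0554 55.0 14.05
module tilt 0.464 top z 105.3 -> left 15.4 right -0.7 4935
dock top z 1438 0.022
dock [-0.1 -1.5 43.1] rpy [-2.9907e+00 -1.4000e-03 -1.3690e-01] F [-5.8  2.5 16.4] M [0.64 1.29 0.1 ] grip 0.0559 55.0 14.1
```

```bash
python3 - <<'E'
s=open('h.py').read()
s=s.replace("(D[...,2]>.085)&(D[...,2]<.14); A=D[k]","(abs(D[...,2]-z0)<.012); A=D[k]").replace("def mod():","def mod(z0=.101):")
s=s.replace("    a=np.arctan","    for _ in range(5):\n        r=A[:,2]-np.c_[A[:,0],A[:,1],np.ones(len(A))]@g; A=A[abs(r-np.median(r))<.003] if (abs(r-np.median(r))<.003).sum()>200 else A; g=np.linalg.lstsq(np.c_[A[:,0],A[:,1],np.ones(len(A))],A[:,2],rcond=None)[0]\n    a=np.arctan")
open('h.py','w').write(s)
E
python3 -c "
from h import *
mod()"
```

```text
module tilt 0.143 top z 102.2 -> left 6.7 right 1.6 3461
dock top z 1444 0.022
dock [-0.1 -1.5 43.1] rpy [-2.9908e+00 -1.4000e-03 -1.3690e-01] F [-5.5  3.2 17.1] M [0.56 1.25 0.14] grip 0.0555 55.0 14.15
```

The module tilts with the gripper and the dock stands. Now the other way, over the left side, in two halves.

move_arm --pt "-0.2 0 -0.002 -0.016 -0.03 0 0" --pt "-0.2 0 -0.005 -0.033 -0.06 0 0" --pt "-0.2 0 -0.007 -0.05 -0.09 0 0" --pt "-0.2 0 -0.01 -0.066 -0.12 0 0" --pt "-0.2 0 -0.012 -0.081 -0.15 0 0" --pt "-0.2 0 -0.012 -0.081 -0.15 0 0"

```text
time_s: 14.75
ee_pos: [0.549, 0.0519, 0.0444]
eef_rot: [3.14, -0.0, -0.136]
force: [7.3, 1.3, -14.2]
grip_width: 0.0556
grip_force: 55.0
```

```bash
python3 -c "
from h import *
mod(.104)"
```

```text
module tilt -0.003 top z 102.7 -> left 4.6 right 4.7 3815
dock top z 1597 0.022
dock [-0.5 -1.6 44.4] rpy [ 3.1414e+00 -1.0000e-04 -1.3660e-01] F [  7.3   2.4 -15.1] M [ 0.43 -1.82 -0.11] grip 0.0554 55.0 14.8
```

move_arm --pt "-0.2 0 0 -0.01 -0.03 0 0" --pt "-0.2 0 0 -0.02 -0.06 0 0" --pt "-0.2 0 0 -0.03 -0.09 0 0" --pt "-0.2 0 0 -0.04 -0.12 0 0" --pt "-0.2 0 0 -0.048 -0.15 0 0" --pt "-0.2 0 0 -0.048 -0.15 0 0"

```text
time_s: 15.4
ee_pos: [0.549, 0.0522, 0.0468]
eef_rot: [2.991, -0.0, -0.136]
force: [7.5, 3.3, -13.7]
grip_width: 0.0555
grip_force: 55.0
```

```bash
python3 -c "
from h import *
mod(.105)"
```

```text
module tilt -0.146 top z 105.7 -> left 5.1 right 10.4 3466
dock top z 1718 0.0219
dock [-0.5 -1.3 46.8] rpy [ 2.992e+00 -1.000e-04 -1.365e-01] F [  8.2   2.2 -14.6] M [ 1.16 -1.66  0.04] grip 0.0556 55.0 15.45
```

move_arm --pt "-0.2 0 0.0015 -0.01 0.03 0 0" --pt "-0.2 0 0.003 -0.02 0.06 0 0" --pt "-0.2 0 0.0045 -0.03 0.09 0 0" --pt "-0.2 0 0.006 -0.04 0.12 0 0" --pt "-0.2 0 0.0075 -0.05 0.15 0 0" --pt "-0.2 0 0.0075 -0.05 0.15 0 0"

```text
time_s: 16.05
ee_pos: [0.5488, 0.051, 0.0493]
eef_rot: [-3.141, 0.0, -0.138]
force: [7.0, 0.0, -15.4]
grip_width: 0.0556
grip_force: 55.0
```

```bash
python3 -c "
from h import *
mod(.108)"
```

```text
module tilt 0.000 top z 107.5 -> left 9.5 right 9.5 3806
dock top z 1533 0.0219
dock [-0.5 -2.4 49.2] rpy [-3.1415e+00  3.0000e-04 -1.3780e-01] F [  7.4  -1.3 -14.9] M [-0.15 -1.68 -0.02] grip 0.0558 55.0 16.1
```

move_arm --pt "-0.2 0 0 -0.01 0.03 0 0" --pt "-0.2 0 0 -0.02 0.06 0 0" --pt "-0.2 0 0 -0.03 0.09 0 0" --pt "-0.2 0 0 -0.04 0.12 0 0" --pt "-0.2 0 0 -0.045 0.14 0 0" --pt "-0.2 0 0 -0.045 0.14 0 0"

```text
time_s: 16.7
ee_pos: [0.5489, 0.0506, 0.0522]
eef_rot: [-3.002, 0.0, -0.138]
force: [4.1, -3.6, -8.0]
grip_width: 0.0555
grip_force: 55.0
```

```bash
python3 -c "
from h import *
mod(.111)"
```

```text
module tilt 0.131 top z 111.3 -> left 15.7 right 11.0 3412
dock top z 1349 0.022
dock [-0.5 -2.8 52.2] rpy [-3.003e+00  1.000e-04 -1.377e-01] F [ 3.3 -6.1 -8.8] M [-1.58 -0.84 -0.05] grip 0.0556 55.0 16.75
```

move_arm --pt "-0.2 0 -0.002 -0.015 -0.03 0 0" --pt "-0.2 0 -0.004 -0.03 -0.06 0 0" --pt "-0.2 0 -0.006 -0.045 -0.09 0 0" --pt "-0.2 0 -0.008 -0.057 -0.12 0 0" --pt "-0.2 0 -0.009 -0.066 -0.14 0 0" --pt "-0.2 0 -0.009 -0.066 -0.14 0 0"

```text
time_s: 17.35
ee_pos: [0.5487, 0.0521, 0.056]
eef_rot: [3.141, 0.001, -0.136]
force: [0.2, 0.6, -3.5]
grip_width: 0.0559
grip_force: 55.0
```

```bash
python3 -c "
from h import *
mod(.114)"
```

```text
module tilt -0.002 top z 114.3 -> left 16.3 right 16.3 3799
dock top z 1456 0.0219
dock [-0.8 -1.6 55.9] rpy [-3.1414e+00  5.0000e-04 -1.3650e-01] F [-0.4  0.4 -3.7] M [ 0.04 -0.    0.01] grip 0.0559 55.0 17.4
```

The module is free; the force now reads just its weight. Raising it straight up until even the blades pass the cheek tops.

move_arm --pt "-0.2 0.01 -0.004 -0.05 0 0 0" --pt "-0.2 0.01 -0.004 -0.12 0 0 0" --pt "-0.2 0.01 -0.004 -0.2 0 0 0" --pt "-0.2 0.01 -0.004 -0.28 0 0 0" --pt "-0.2 0.01 -0.004 -0.34 0 0 0" --pt "-0.2 0.01 -0.004 -0.39 0 0 0" --pt "-0.2 0.01 -0.004 -0.39 0 0 0" --pt "-0.2 0.01 -0.004 -0.39 0 0 0" --pt "-0.2 0.01 -0.004 -0.39 0 0 0" --pt "-0.2 0.01 -0.004 -0.39 0 0 0"

```text
time_s: 18.4
ee_pos: [0.5494, 0.0516, 0.0755]
eef_rot: [3.142, 0.0, -0.137]
force: [-0.5, 0.3, -4.5]
grip_width: 0.0556
grip_force: 55.0
```

```bash
python3 - <<'E'
from h import *
mod(.133)
im,d,T,K,k1=cam('wrist');P=cloud(d,T,K,k1);q=P[...,:2]-O;c,s=np.cos(YAW),np.sin(YAW)
D=np.stack([c*q[...,0]+s*q[...,1],-s*q[...,0]+c*q[...,1],P[...,2]],-1)
k=(abs(D[...,0])<.022)&(abs(D[...,1])<.024)&(abs(D[...,2]-.134)<.005); print('top x',np.percentile(D[k][:,0],[1,99]).round(4))
im2,_,_,_,_=cam('scene'); a=cv2.resize(im2[130:240,200:350],(600,440)); save(a,'s2.png')
for n,r in(('top',0),('scene',0)):
    im,d,T,K,k1=cam(n)
    for t in('multimeter','spray_can','fuse_tray','screwdriver'):
        for r in ctrl.tip_of(n,t)[:1]: print(n,t,np.round(r['point'],1))
E
```

```text
module tilt -0.000 top z 133.8 -> left 35.8 right 35.8 3800
dock top z 1264 0.022
dock [-0.1 -1.8 75.5] rpy [ 3.1416e+00  3.0000e-04 -1.3720e-01] F [-1.1 -0.6 -3.6] M [0.02 0.05 0.03] grip 0.056 55.0 18.45
top x [-0.0181  0.0172]
top multimeter [374.9 218.3]
top spray_can [127.9 171.9]
top fuse_tray [126.5 217. ]
top screwdriver [356.1 155.5]
scene multimeter [134.2 294.5]
scene spray_can [342.1 126.3]
scene fuse_tray [307.1 108. ]
scene screwdriver [212.2 319. ]
```

View pics/s2.png

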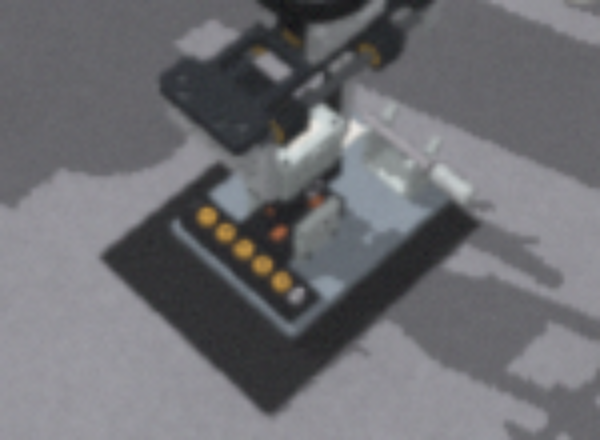

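The picture shows the module held above the dock with its copper blades clear at (278,232) and (315,200). The pin lies in its rest at (360–470,130–190), and the other things haven't moved. Handing in.

```bash
python3 -c "
from station import ctrl
print(ctrl.hand_in())"
```

```text
the job is handed in; nothing more can be done
None
```

The job is handed in at about 18.5 s of the 53 s (the verdict was not shown): the pin is parked in its rest, the module was rocked free without the dock rising, and it is held upright and still about 36 mm above its socket.

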